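# Hold the lamp lid at its balance point for a stay change

### The job

The gas stay of the inspection box has been taken off for replacement, so nothing props up its heavy lamp lid. Slide the red-gripped latch on the box fully back to free the lid, then grip the lid's bar handle and swing the lid up gently to its balance point, where it wants to fall neither shut nor over backwards. Finish while still gripping the bar and holding the lid steady there, so that a colleague can fit the new stay, and leave the other things on the bench alone.

Things in the scene. Friction and masses are not known exactly. Their poses are not given: they have to be found in the camera images.
- lamp_box: grey inspection box, 170 mm deep (x), 360 wide (y), 90 high, fixed to the bench; place and yaw vary. Origin: centre of its underside. Its x axis points from the front (bar side) to the hinge side, y to its left seen from the front. A lid with a finned lamp head covers its left 270 mm; the right 90 mm is a flat deck, 90 mm above the bench, with the latch.
- lid_hinge (a point): middle of the lid's hinge axis, on the box: 80 mm behind the box's origin (+x of the box), 45 mm to its left (+y), 94 mm above the bench. The axis runs along the box's y. The point's axes are the box's and do not turn with the lid.
- lid_bar (a point): middle of the lid's bar handle: round, 16 mm thick, black part 100 mm long, parallel to the hinge axis and 210 mm from it; may turn between the fingers, so the gripper can stay pointing down. Shut: 96 mm above the bench, 35 mm free between bar and lid edge, nothing below. At lid angle a it is 210*cos(a) mm in front of the hinge axis and 210*sin(a) mm above it (within 3 mm). Turns with the lid.
- lid (a joint): lid angle (rad): 0 shut, grows as the bar is lifted, stop at 1.92. Balance point 1.37: the lamp head on its outside makes it balance 11 degrees short of upright, bar 42 mm in front of and 206 mm above the hinge axis; hinge friction holds it only within 0.06 of that. Mass 0.65 to 0.95 kg. Shut, the lamp head is 140 mm above the bench and begins 83 mm behind the bar. Blocked until the latch is back.
- latch_grip (a point): centre of the latch's red grip, an upright block 20 mm (box x) by 18 (box y) by 30 high; centre 120 mm above the bench, top 135. It runs between two rails whose tops are 107 mm above the bench: keep fingertips above 108. It slides along the box's y axis: locked near the lid, open towards the box's right end (-y). Stays where left; friction 2 to 3 N. Axes as the box's.
- latch (a joint): travel of the latch (m): near 0 (up to 0.008) locked, with its tongue over the edge of the lid; 0.042 fully back at its end stop, the lid free.
- gas_stay_mid (a point): middle of the new gas stay waiting on the bench: a black cylinder with a thin steel rod and grey square end fittings, 188 mm long and 17 mm thick, lying. To be left alone.
- screwdriver_1: orange-handled screwdriver, 211 mm, lying on the bench at the right; origin under its middle. To be left alone.
- hex_key: L-shaped hex key with an orange sleeve, 105 mm, lying on the bench at the left; origin under its middle. To be left alone.
- marker: marker with a white barrel and black cap, 134 mm, lying on the bench at the left; origin under its middle. To be left alone.
- canister: black canister with a blue lid, 68 mm wide, 133 mm high, standing on the bench at the right; origin at the centre of its underside. To be left alone.

How it is judged:
By the outcome, as a careful person would: the job done as asked, in the order asked, and still so for the second after the job is handed in, while the arm keeps its last pose, push and grip.
It also fails if it takes over 51 s, if anything falls off the work surface, if the arm or the gripper's body presses on something with over 40 N, if the wrist force passes 120 N, or if a joint passes its speed limit or range.

### The arm

A 7-joint arm with a two-finger parallel gripper is mounted at the origin on a cart in front of the work surface, level with it; the furniture and walls round the work are solid. World frame = base frame: x ahead of the robot, y to its left, z up, the work surface at z = 0. Lengths are in m, angles in rad, forces in N, time in s.
With the tool pointing down it reaches from about 0.4 to 0.9 m from the base axis. Payload 5.5 kg.
Tool frame: the origin (TCP) lies midway between the tips of the shut fingers; the grasp point (between the pads) lies ctrl.grasp_offset behind it (ctrl.grasp_offset is the distance from the TCP to the grasp point, in m); z points along the fingers, y is the direction in which the jaws open and shut (so a half turn about z gives the same grasp; the last joint's range is limited). The gripper opens to 85 mm and grips with 20 to 120 N. Pads are 22 mm wide; open, the fingers measure 114 mm over their backs; the gripper's body (76 mm by 85 mm) begins 54 mm behind the grasp point. The pads swing forward as they close: fully open they stand 13 mm farther back than shut.
Start: joints at [-0.99, 0.501, -0.427, 1.55, 0.221, 1.138, -0.21], TCP at [0.203, 0.617, 0.231] pointing down, gripper open.
Joint ranges: [-2.88, 2.88], [-0.31, 2.03], [-1.54, 1.56], [0.2, 2.42], [-1.41, 4.55], [0.19, 2.02], [-2.57, 2.57]. Speed limits (rad/s): [2.57, 2.57, 3.14, 3.14, 3.14, 3.14, 3.14].

### API

Orientations are given as a unit quaternion [x, y, z, w].
In Python, from rig import read_state, eyes, ctrl gives the robot as it stands. The module is installed in compiled form; this text tells all that it offers.
- The arm moves only by the tool carry_out, never from a script. Its argument "steps" is a list of rows, each a list of 2 entries, a list of its own where there are three numbers: the shift along the tool's x, y, z in cm, then the turn about the tool's z in rad. A call has 1 to 10 rows; each row shifts and turns the commanded pose from where the row before left it, along the tool's axes as they then stand; what a row does not reach is not made up. A row lasts 1/8 s, in which the tool goes at most 62.5 mm and 10.7 degrees, less where a joint would pass 70% of its speed; a pose out of reach is approached as far as the arm can. A call with a gripper value outside its range is refused whole. "claw" is the opening, from 0 (shut) to 1 (fully open), set as the call begins (left out, the last holds). The fingers move at their own pace and stop on an object; the grip force is fixed at half the most. Time passes only in rows, so rows that do not move let the fingers close. It gives the time, the measured TCP pose, the force and the opening at its end, in the units of the state.
- read_state(): the state, without advancing time (a new reading comes with each control period).
- eyes.get_image(name): name is "scene" or "top" or "wrist"; returns the picture (480x640x3 uint8, blue, green, red); there is no depth.
- eyes.camera_params(name): a dict with "K" (3x3 intrinsics, pixels), "eye" and "rotation" of the camera in the world; the wrist camera has in their place "tool_from_camera" (4x4, takes a point from camera to tool coordinates, whose origin is the TCP and whose axes are the flange's). Camera axes: x right, y down, z forward; pixel columns grow to the right and rows downward; lengths in m; the calibration is good to about 2 mm. The wrist camera is an equidistant fisheye: a pixel r from the principal point sees the ray r / f radians off the axis. A picture is of the moment at which its call begins: read the wrist's pose just before it. camera_params takes no time and is no camera call.
- ctrl.close_job(): hands the job in, once; it reports no verdict.
The state is a dict: "time_s": time; "qpos": joint angles; "qvel": joint speeds; "joint_torque": joint torques, N m; "tcp_pos": TCP position; "ee_rot": TCP orientation; "force": force on the tool from outside, world axes, zero at the start; "ft_torque": the same for the moment, N m; "grip_width": opening from 0.0 (shut) to 1.0 (fully open).
Only numpy, scipy, OpenCV 4.12 (cv2) and the standard library are available. Lean on these libraries where they do the work, as an engineer would, in place of code of your own. Each camera call takes 0.05 s, during which the arm holds its last target. There are 200 camera calls.

## Working session

There is one attempt and no reset: what is moved stays moved. The work goes in short steps, Python scripts to look and compute and a tool call to move; the robot and the scene stay as the last step left them, time stands still between calls to the robot, and variables do not carry over. Pictures are saved under pics/ and viewed, on a budget of 10 in all, crops included, one or two more only if the job needs it, and the job is handed in when it is done.

Besides the shell and the picture viewer there is one more tool, called after "Call:" by a JSON object that holds its "op" and its "data", one argument or row to a line. carry_out: Moves the arm, as the interface text tells. Its arguments: {"type":"object","properties":{"steps":{"type":"array","items":{"type":"array"}},"claw":{"type":"number"}},"required":["steps"]}

```bash
mkdir -p pics
python3 - <<'E'
from rig import read_state, eyes, ctrl
import cv2,numpy as np
s=read_state();print({k:np.round(v,3).tolist() for k,v in s.items()},ctrl.grasp_offset)
for n in("scene","top"):
    cv2.imwrite(f"pics/{n}0.png",eyes.get_image(n))
    print({k:np.round(v,4).tolist() for k,v in eyes.camera_params(n).items()})
print({k:np.round(v,4).tolist() for k,v in eyes.camera_params("wrist").items()})
E
```

```text
{'time_s': 0.0, 'qpos': [-0.99, 0.502, -0.427, 1.551, 0.221, 1.138, -0.21], 'qvel': [-0.001, 0.0, -0.0, -0.001, 0.001, -0.0, 0.001], 'joint_torque': [0.0, -56.952, -5.816, -28.094, 0.011, 0.012, 0.0], 'tcp_pos': [0.203, 0.617, 0.23], 'ee_rot': [0.158, 0.987, -0.001, -0.0], 'force': [-0.656, -0.099, 0.073], 'ft_torque': [0.028, -0.002, -0.034], 'grip_width': 0.999} 0.0187
{'K': [[612.0364, 0.0, 317.5237], [0.0, 612.0364, 246.0966], [0.0, 0.0, 1.0]], 'eye': [-0.5804, 0.6175, 1.0875], 'rotation': [-0.4265, 0.785, -0.3949, 0.2143]}
{'K': [[570.4896, 0.0, 320.611], [0.0, 570.4896, 243.6422], [0.0, 0.0, 1.0]], 'eye': [0.2775, -0.1233, 1.5109], 'rotation': [0.7128, -0.6961, 0.0543, -0.067]}
{'K': [[371.6483, 0.0, 322.8652], [0.0, 371.6483, 241.7153], [0.0, 0.0, 1.0]], 'tool_from_camera': [[-0.0, -0.9491, -0.3149, 0.0801], [1.0, -0.0003, 0.0009, 0.0001], [-0.001, -0.3149, 0.9491, -0.1435], [0.0, 0.0, 0.0, 1.0]]}
```

View pics/top0.png

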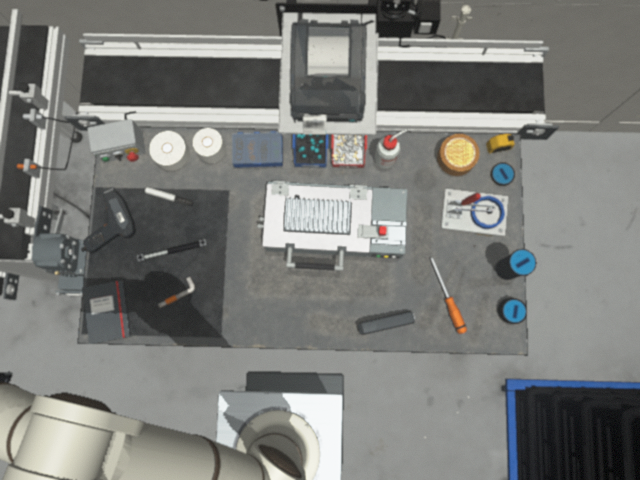

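View pics/scene0.png

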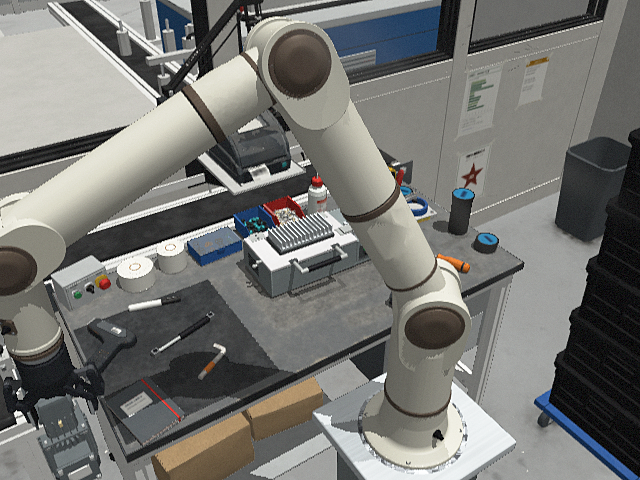

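The top view shows the box at about (263–407, 183–255), the red latch grip at (382,231) and the black bar at (315,265). The scene view has the latch hidden behind the arm. Next I measure in the top view.

```bash
cat > h.py <<'E'
from rig import read_state, eyes, ctrl
import cv2,numpy as np
from scipy.spatial.transform import Rotation as R
def ray(n,px,z):
    p=eyes.camera_params(n);d=R.from_quat(p["rotation"]).apply(np.linalg.solve(p["K"],[px[0],px[1],1]))
    e=np.array(p["eye"]);return e+d*(z-e[2])/d[2]
def proj(n,P):
    p=eyes.camera_params(n);c=R.from_quat(p["rotation"]).inv().apply(np.array(P)-p["eye"]);u=np.array(p["K"])@c.T
    return (u[:2]/u[2]).T
def redmask(im):
    h=cv2.cvtColor(im,cv2.COLOR_BGR2HSV);return (((h[...,0]<8)|(h[...,0]>172))&(h[...,1]>150)&(h[...,2]>90)).astype(np.uint8)
E
python3 - <<'E'
from h import *
im=cv2.imread("pics/top0.png")
m=redmask(im);m[:,:360]=0;m[:,410:]=0;m[:200]=0;m[260:]=0
v,u=np.nonzero(m);print("red",len(u),u.min(),u.max(),v.min(),v.max(),ray("top",(u.mean(),v.mean()),.13))
g=cv2.cvtColor(im,cv2.COLOR_BGR2GRAY)
print(g[258:276,300:332:8])
b=np.zeros_like(g);b[255:280,285:348]=(g[255:280,285:348]<45)
n,l,st,c=cv2.connectedComponentsWithStats(b)
for i in range(1,n):
    if st[i,4]>40: print(st[i],c[i],ray("top",c[i],.1),cv2.minAreaRect(np.argwhere(l==i)[:,::-1].astype(np.int32)))
cv2.imwrite("pics/crop0.png",cv2.resize(im[170:290,250:410],None,fx=5,fy=5,interpolation=cv2.INTER_CUBIC))
E
```

```text
red 41 379 385 227 233 [ 0.55436648 -0.24573998  0.13      ]
[[ 82  82  93  95]
 [ 84  83  87  87]
 [ 85  85  84  83]
 [ 80  82  85  84]
 [ 76  75  78  82]
 [ 68  66  70  76]
 [ 71  67  63  66]
 [ 70  71  66  68]
 [ 66  70  67  66]
 [ 66  62  68  69]
 [ 89  81  67  64]
 [113 110  87  78]
 [118 116 110 105]
 [113 111 112 112]
 [114 103 108 109]
 [114 106 108 111]
 [115 109 106 108]
 [114 113 107 112]]
```

View pics/crop0.png

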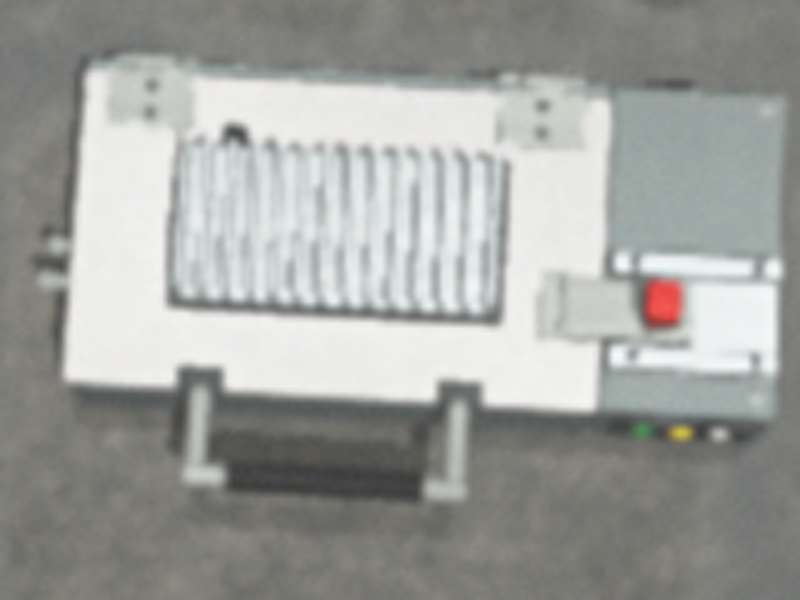

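The crop shows the bar's black part from (225,475) to (425,486), deck corners (785,95) and (773,413), grip (664,303), lid front edge from (65,382) to (598,411).

Run:
```python
from h import *
f=lambda x,y,z:ray("top",((x+.5)/5-.5+250,(y+.5)/5-.5+170),z)
P=dict(barL=f(225,475,.1),barR=f(425,486,.1),bar=f(324,480,.1),dTR=f(785,95,.09),dBR=f(773,413,.09),lTL=f(88,65,.1),lBL=f(65,382,.1),lBR=f(598,411,.1),grip=f(664,303,.135),hL=f(150,82,.1),hR=f(543,105,.1))
for k,v in P.items(): print(k,v.round(4))
yaw=lambda a,b:np.degrees(np.arctan2(*(a-b)[[0,1]]))
for a,b in(("barL","barR"),("lBL","lBR"),("hL","hR")): d=P[a]-P[b];print("yaw",np.degrees(np.arctan2(-d[0],d[1])),np.linalg.norm(d))
d=P["dTR"]-P["dBR"];print(np.degrees(np.arctan2(d[1],d[0])),np.linalg.norm(d))
s=read_state();print(R.from_quat(s["ee_rot"]).as_matrix().round(3))
```

```text
barL [ 0.4675 -0.0312  0.1   ]
barR [ 0.4643 -0.1311  0.1   ]
bar [ 0.4662 -0.0807  0.1   ]
dTR [ 0.672  -0.3115  0.09  ]
dBR [ 0.5067 -0.3054  0.09  ]
lTL [0.6777 0.046  0.1   ]
lBL [0.5128 0.0508 0.1   ]
lBR [ 0.5041 -0.2168  0.1   ]
grip [ 0.5529 -0.2463  0.135 ]
hL [0.6694 0.0139 0.1   ]
hR [ 0.6614 -0.1872  0.1   ]
yaw -1.8548972444058094 0.09997458937732137
yaw -1.8642603517500098 0.26777235309126074
yaw -2.2666163540602735 0.20118827678514437
-2.122021197809262 0.16545360435332213
[[-0.95   0.312 -0.001]
 [ 0.312  0.95  -0.002]
 [ 0.    -0.002 -1.   ]]
```

Call:
{"op": "carry_out", "data": {
  "steps": [
    [[0, 0, 0], 0.18],
    [[0, 0, 0], 0.184],
    [[0, 0, 0], 0.184],
    [[0, 0, 0], 0.184],
    [[0, 0, 0], 0.184],
    [[0, 0, 0], 0.184],
    [[0, 0, 0], 0.184]
  ]
}}

```text
time_s: 0.98
tcp_pos: [0.2029, 0.6171, 0.2307]
ee_rot: [0.72, 0.694, -0.001, 0.0]
force: [-0.4, -0.2, -0.1]
grip_width: 1.001
```

Call:
{"op": "carry_out", "data": {
  "steps": [
    [[-2, 1.6, 0], 0],
    [[-4, 3.4, 0], 0],
    [[-5, 4.1, 0], 0],
    [[-5, 4.1, 0], 0],
    [[-5, 4.1, 0], 0],
    [[-5, 4.1, 0], 0],
    [[-3.5, 3, 0], 0],
    [[-1.5, 1.3, 0], 0]
  ]
}}

```text
time_s: 1.98
tcp_pos: [0.447, 0.3028, 0.231]
ee_rot: [0.72, 0.694, -0.0, 0.001]
force: [-0.8, 0.1, -0.0]
grip_width: 0.999
```

Call:
{"op": "carry_out", "data": {
  "steps": [
    [[-3, 0.7, 0], 0],
    [[-6, 1.3, 0], 0],
    [[-6, 1.3, 0], 0],
    [[-6, 1.3, 0], 0],
    [[-6, 1.3, 0], 0],
    [[-6, 1.3, 0], 0],
    [[-6, 1.3, 0], 0],
    [[-6, 1.3, 0], 0],
    [[-6, 1.3, 0], 0],
    [[-3.5, 1.3, 0], 0]
  ]
}}

```text
time_s: 3.22
tcp_pos: [0.5512, -0.2462, 0.231]
ee_rot: [0.719, 0.695, -0.001, 0.0]
force: [0.1, 0.9, 0.2]
grip_width: 1.003
```

```bash
cat >> h.py <<'E'
def wray(px,z,s):
    p=eyes.camera_params("wrist");K=np.array(p["K"]);d=np.array([(px[0]-K[0,2])/K[0,0],(px[1]-K[1,2])/K[1,1]])
    r=np.linalg.norm(d);c=np.array([*(d*np.sinc(r/np.pi)),np.cos(r)])
    T=np.array(p["tool_from_camera"]);Q=R.from_quat(s["ee_rot"])
    e=Q.apply(T[:3,3])+s["tcp_pos"];w=Q.apply(T[:3,:3]@c);return e+w*(z-e[2])/w[2]
E
python3 - <<'E'
from h import *
s=read_state();im=eyes.get_image("wrist");cv2.imwrite("pics/w1.png",im)
print(s["tcp_pos"].round(4) if hasattr(s["tcp_pos"],'round') else s["tcp_pos"],s["ee_rot"],s["time_s"])
m=redmask(im);n,l,st,c=cv2.connectedComponentsWithStats(m)
for i in range(1,n):
    if st[i,4]>60: print(st[i],c[i],wray(c[i],.13,s))
E
```

```text
[ 0.5512 -0.2462  0.231 ] [ 7.19327072e-01  6.94671115e-01 -7.58805971e-04  1.70870475e-04] 3.225
[ 565   88   54   85 1224] [604.21568627 116.43218954] [ 0.77916699 -0.14937089  0.13      ]
[585 241  30  36 648] [598.47222222 257.91666667] [ 0.79169082 -0.26971533  0.13      ]
```

View pics/w1.png

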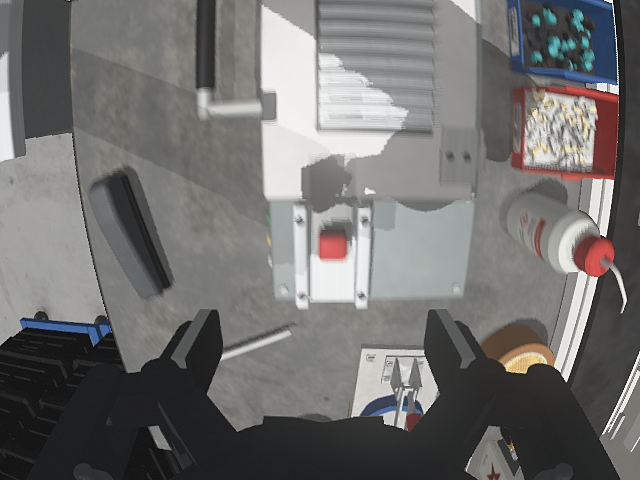

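Wrist picture: red grip at about (334,245), between rails at x≈300 and 362; bar at (205,40), bottle far to the right.

Run:
```python
from h import *
s=read_state();im=cv2.imread("pics/w1.png")
h=cv2.cvtColor(im,cv2.COLOR_BGR2HSV)
m=((((h[...,0]<10)|(h[...,0]>170))&(h[...,1]>110)).astype(np.uint8));m[:,:300]=0;m[:,370:]=0;m[:210]=0;m[280:]=0
n,l,st,c=cv2.connectedComponentsWithStats(m)
i=1+st[1:,4].argmax();x,y,w,hh,_=st[i];print(st[i],c[i]);print(h[y:y+hh:2,x+w//2])
for v in(y,y+hh):
  for u in(x,x+w):print((u,v),wray((u,v),.135,s).round(4))
for q in((205,105),(205,10)):print(wray(q,.1,s).round(4))
```

```text
[320 237  26  22 537] [332.29422719 247.05586592]
[[  0 115 151]
 [  1 128 175]
 [  1 136 197]
 [  1 138 211]
 [  1 139 216]
 [  1 139 215]
 [  1 139 217]
 [  1 138 216]
 [  1 139 215]
 [  1 139 214]
 [  1 135 208]]
(np.int32(320), np.int32(237)) [ 0.5511 -0.2464  0.135 ]
(np.int32(346), np.int32(237)) [ 0.5686 -0.2471  0.135 ]
(np.int32(320), np.int32(259)) [ 0.5504 -0.2623  0.135 ]
(np.int32(346), np.int32(259)) [ 0.5684 -0.2631  0.135 ]
[ 0.4688 -0.1508  0.1   ]
[ 0.4714 -0.0756  0.1   ]
```

```bash
cat >> h.py <<'E'
def grip_w():
    s=read_state();im=eyes.get_image("wrist")
    h=cv2.cvtColor(im,cv2.COLOR_BGR2HSV)
    m=((((h[...,0]<10)|(h[...,0]>170))&(h[...,1]>110)&(h[...,2]>165)).astype(np.uint8));m[:,:270]=0;m[:,400:]=0
    n,l,st,c=cv2.connectedComponentsWithStats(m);i=1+st[1:,4].argmax();x,y,w,hh,_=st[i]
    print(s["time_s"],s["tcp_pos"],s["qvel"].round(3),st[i],"top edges",wray((x,y),.135,s).round(4),wray((x+w,y+hh),.135,s).round(4),"c",wray(c[i],.135,s).round(4))
    return im,s
E
python3 - <<'E'
from h import *
im,s=grip_w()
for q in((272,298),(462,298)):print(wray(q,.09,s).round(4))
im,s=grip_w();cv2.imwrite("pics/w2.png",im)
E
```

```text
3.275 [ 0.55194482 -0.25087253  0.23109247] [-0.035 -0.046 -0.013  0.067  0.025 -0.008 -0.093] [316 229  27  22 575] top edges [ 0.5486 -0.2407  0.135 ] [ 0.5664 -0.2571  0.135 ] c [ 0.557  -0.2484  0.135 ]
[ 0.5066 -0.3144  0.09  ]
[ 0.6758 -0.3234  0.09  ]
3.325 [ 0.55144009 -0.24790224  0.23080968] [-0.047 -0.029 -0.054  0.049 -0.011  0.012 -0.044] [318 232  26  22 561] top edges [ 0.5492 -0.2396  0.135 ] [ 0.5664 -0.256   0.135 ] c [ 0.5574 -0.2474  0.135 ]
```

Call:
{"op": "carry_out", "data": {
  "steps": [
    [[0, 0.2, 0.5], 0],
    [[0, 0.2, 1], 0],
    [[0, 0.1, 1], 0],
    [[0, 0, 1], 0],
    [[0, 0, 1], 0],
    [[0, 0, 0.5], 0],
    [[0, 0, 0], 0],
    [[0, 0, 0], 0]
  ]
}}

```text
time_s: 4.38
tcp_pos: [0.5574, -0.2424, 0.1816]
ee_rot: [0.718, 0.696, 0.0, 0.0]
force: [0.7, -0.7, 0.2]
grip_width: 0.996
```

Run:
```python
from h import *
im,s=grip_w();cv2.imwrite("pics/w3.png",im)
im,s=grip_w()
```

```text
4.375 [ 0.55737648 -0.24242188  0.18163542] [-0.001 -0.002  0.002 -0.001 -0.    -0.     0.001] [306 270  31  25 760] top edges [ 0.5489 -0.2408  0.135 ] [ 0.5658 -0.2568  0.135 ] c [ 0.5569 -0.2484  0.135 ]
4.425 [ 0.5574129  -0.24246298  0.18171011] [-0.    -0.001 -0.001  0.    -0.    -0.    -0.002] [306 270  31  25 759] top edges [ 0.5489 -0.2409  0.135 ] [ 0.5658 -0.2569  0.135 ] c [ 0.5569 -0.2485  0.135 ]
```

Call:
{"op": "carry_out", "data": {
  "steps": [
    [[-0.3, 0, 0.5], 0],
    [[-0.3, 0, 1.2], 0],
    [[0, 0, 1.5], 0],
    [[0, 0, 1.5], 0],
    [[0, 0, 1.2], 0],
    [[0, 0, 0.7], 0],
    [[0, 0, 0.4], 0],
    [[0, 0, 0], 0]
  ]
}}

```text
time_s: 5.48
tcp_pos: [0.557, -0.2482, 0.1112]
ee_rot: [0.718, 0.696, 0.0, -0.0]
force: [0.0, -0.7, -0.4]
grip_width: 1.004
```

Call:
{"op": "carry_out", "data": {
  "steps": [
    [[0, 0, 0], 0],
    [[0, 0, 0], 0],
    [[0, 0, 0], 0],
    [[0, 0, 0], 0],
    [[0, 0, 0], 0],
    [[0, 0, 0], 0]
  ],
  "claw": 0
}}

```text
time_s: 6.22
tcp_pos: [0.557, -0.2483, 0.1117]
ee_rot: [0.718, 0.696, 0.0, 0.0]
force: [-1.9, 0.5, 5.3]
grip_width: 0.221
```

Call:
{"op": "carry_out", "data": {
  "steps": [
    [[-0.3, 0, -0.05], 0],
    [[-0.6, 0, 0], 0],
    [[-0.8, 0, 0], 0],
    [[-0.8, 0, 0], 0],
    [[-0.6, 0, 0], 0],
    [[-0.3, 0, 0], 0],
    [[-0.2, 0, 0], 0],
    [[0, 0, 0], 0]
  ]
}}

```text
time_s: 7.22
tcp_pos: [0.5557, -0.2846, 0.1117]
ee_rot: [0.718, 0.696, -0.0, 0.0]
force: [-0.5, 0.9, 1.6]
grip_width: 0.219
```

Call:
{"op": "carry_out", "data": {
  "steps": [
    [[-0.2, 0, 0], 0],
    [[-0.2, 0, 0], 0],
    [[-0.1, 0, 0], 0],
    [[0, 0, 0], 0]
  ]
}}

```text
time_s: 7.72
tcp_pos: [0.5556, -0.2882, 0.1117]
ee_rot: [0.718, 0.696, 0.0, -0.001]
force: [-1.2, 4.6, 4.6]
grip_width: 0.219
```

Call:
{"op": "carry_out", "data": {
  "steps": [
    [[-0.1, 0, 0], 0],
    [[-0.1, 0, 0], 0],
    [[-0.1, 0, 0], 0],
    [[0, 0, 0], 0],
    [[0, 0, 0], 0]
  ]
}}

```text
time_s: 8.35
tcp_pos: [0.5557, -0.2883, 0.1116]
ee_rot: [0.717, 0.697, 0.001, -0.002]
force: [-3.5, 9.5, 7.1]
grip_width: 0.218
```

Call:
{"op": "carry_out", "data": {
  "steps": [
    [[0.15, 0, 0], 0],
    [[0.1, 0, 0], 0]
  ]
}}

```text
time_s: 8.6
tcp_pos: [0.5556, -0.2881, 0.1117]
ee_rot: [0.718, 0.697, 0.0, -0.001]
force: [-3.2, 3.9, 3.4]
grip_width: 0.219
```

Call:
{"op": "carry_out", "data": {
  "steps": [
    [[0, 0, 0], 0],
    [[0, 0, 0], 0],
    [[0, 0, 0], 0],
    [[0, 0, 0], 0],
    [[0, 0, -0.5], 0],
    [[0, 0, -2], 0],
    [[0, 0, -3], 0],
    [[0, 0, -3], 0],
    [[0, 0, -3], 0],
    [[0, 0, -1.5], 0]
  ],
  "claw": 1
}}

```text
time_s: 9.85
tcp_pos: [0.5567, -0.2904, 0.2453]
ee_rot: [0.718, 0.696, 0.001, 0.002]
force: [-0.0, -1.2, 0.1]
grip_width: 1.001
```

Call:
{"op": "carry_out", "data": {
  "steps": [
    [[1.5, -0.7, 0], 0],
    [[3, -1.4, 0], 0],
    [[4, -2, 0], 0],
    [[4, -2, 0], 0],
    [[4, -2, 0], 0],
    [[2.5, -1, 0], 0],
    [[1.2, -0.5, 0], 0],
    [[0, 0, 0], 0],
    [[0, 0, 0], 0],
    [[0, 0, 0], 0]
  ],
  "claw": 0.47
}}

```text
time_s: 11.1
tcp_pos: [0.4662, -0.086, 0.2416]
ee_rot: [0.719, 0.695, -0.0, 0.0]
force: [0.2, 0.6, 0.0]
grip_width: 0.469
```

Run:
```python
from h import *
s=read_state();im=eyes.get_image("wrist");cv2.imwrite("pics/w4.png",im)
print(s["tcp_pos"],s["ee_rot"],s["time_s"],np.abs(s["qvel"]).max())
t=eyes.get_image("top");cv2.imwrite("pics/t4.png",t)
```

```text
[ 0.46615212 -0.08599947  0.24161594] [ 7.18612386e-01  6.95410801e-01 -2.23317745e-04  7.77560401e-05] 11.1 0.003460083818737574
```

View pics/w4.png

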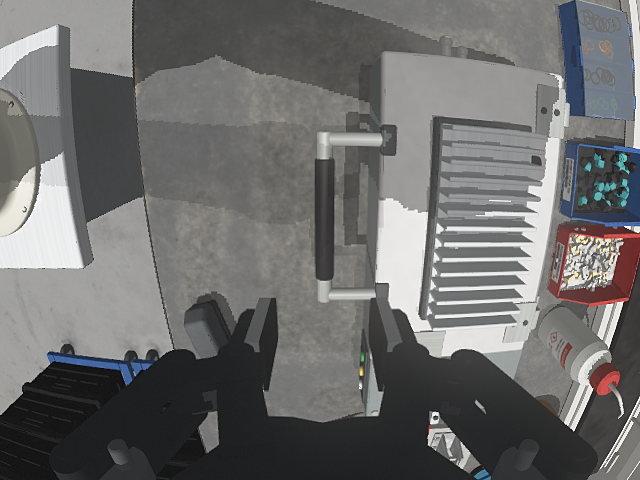

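The bar's black part runs from (325,159) to (324,280) and lies between the finger lines (275 and 372).

Run:
```python
from h import *
s=read_state()
for q in((325,159),(324.5,280),(325,220)):print(wray(q,.096,s).round(4))
im=cv2.imread("pics/t4.png");m=redmask(im);m[:,:360]=0;m[:,420:]=0;m[:200]=0;m[270:]=0
v,u=np.nonzero(m);print("red",len(u),u.min(),u.max(),v.min(),v.max(),ray("top",(u.mean(),v.mean()),.13))
```

```text
[ 0.4703 -0.0331  0.096 ]
[ 0.4667 -0.1349  0.096 ]
[ 0.4688 -0.0822  0.096 ]
red 42 395 401 228 234 [ 0.5528603  -0.28594215  0.13      ]
```

Call:
{"op": "carry_out", "data": {
  "steps": [
    [[0.1, 0.2, 1], 0],
    [[0.1, 0.05, 2], 0],
    [[0, 0, 2.5], 0],
    [[0, 0, 2.5], 0],
    [[0, 0, 2.5], 0],
    [[0, 0, 2], 0],
    [[0, 0, 1.5], 0],
    [[0, 0, 1.5], 0],
    [[0, 0, 1], 0],
    [[0, 0, 0], 0]
  ]
}}

```text
time_s: 12.45
tcp_pos: [0.4681, -0.0829, 0.0761]
ee_rot: [0.718, 0.696, -0.0, -0.001]
force: [0.3, -0.2, -0.3]
grip_width: 0.471
```

Call:
{"op": "carry_out", "data": {
  "steps": [
    [[0, 0, 0], 0],
    [[0, 0, 0], 0],
    [[0, 0, 0], 0],
    [[0, 0, 0], 0],
    [[0, 0, 0], 0]
  ],
  "claw": 0
}}

```text
time_s: 13.08
tcp_pos: [0.4673, -0.0829, 0.0772]
ee_rot: [0.718, 0.696, -0.001, -0.001]
force: [-5.4, 0.4, 5.1]
grip_width: 0.159
```

Call:
{"op": "carry_out", "data": {
  "steps": [
    [[0, 0, -0.42], 0],
    [[0, 0.02, -0.63], 0],
    [[0, 0.08, -1.05], 0],
    [[0, 0.13, -1.04], 0],
    [[0, 0.18, -1.03], 0],
    [[0, 0.23, -1.02], 0],
    [[0, 0.29, -1.01], 0],
    [[0, 0, 0], 0],
    [[0, 0, 0], 0]
  ]
}}

```text
time_s: 14.2
tcp_pos: [0.4768, -0.0832, 0.1393]
ee_rot: [0.718, 0.696, -0.001, -0.001]
force: [-6.5, -0.8, -1.2]
grip_width: 0.161
```

Call:
{"op": "carry_out", "data": {
  "steps": [
    [[0, 0.33, -1.0], 0],
    [[0, 0.39, -0.98], 0],
    [[0, 0.43, -0.95], 0],
    [[0, 0.48, -0.94], 0],
    [[0, 0.53, -0.91], 0],
    [[0, 0.57, -0.88], 0],
    [[0, 0.61, -0.85], 0],
    [[0, 0.66, -0.82], 0],
    [[0, 0.7, -0.79], 0],
    [[0, 0.73, -0.75], 0]
  ]
}}

```text
time_s: 15.45
tcp_pos: [0.5292, -0.085, 0.2293]
ee_rot: [0.718, 0.696, -0.002, -0.002]
force: [-15.7, 0.4, 9.8]
grip_width: 0.162
```

Call:
{"op": "carry_out", "data": {
  "steps": [
    [[0, 0.67, -0.8], 0],
    [[0, 0.71, -0.76], 0],
    [[0, 0.78, -0.69], 0],
    [[0, 0.84, -0.62], 0],
    [[0, 0.88, -0.57], 0],
    [[0, 0.91, -0.52], 0]
  ]
}}

```text
time_s: 16.2
tcp_pos: [0.5807, -0.0867, 0.2693]
ee_rot: [0.718, 0.696, 0.0, 0.001]
force: [-6.8, -0.6, 7.7]
grip_width: 0.157
```

Call:
{"op": "carry_out", "data": {
  "steps": [
    [[0, 0.94, -0.5], 0],
    [[0, 0.96, -0.45], 0],
    [[0, 0.98, -0.4], 0],
    [[0, 0.6, -0.22], 0],
    [[0, 0.4, -0.13], 0],
    [[0, 0, 0], 0],
    [[0, 0, 0], 0],
    [[0, 0, 0], 0]
  ]
}}

```text
time_s: 17.2
tcp_pos: [0.62, -0.0879, 0.2862]
ee_rot: [0.718, 0.696, 0.001, 0.001]
force: [-5.3, -1.2, 5.6]
grip_width: 0.152
```

Run:
```python
from h import *
s=read_state();print(s["tcp_pos"],s["force"],s["time_s"])
w=eyes.get_image("wrist");t=eyes.get_image("top");c=eyes.get_image("scene")
cv2.imwrite("pics/w5.png",w);cv2.imwrite("pics/t5.png",t);cv2.imwrite("pics/s5.png",c)
cv2.imwrite("pics/both5.png",np.vstack([np.hstack([cv2.resize(t[150:300,240:440],(400,300)),cv2.resize(c[150:300,220:420],(400,300))]),np.hstack([cv2.resize(w,(400,300)),np.zeros((300,400,3),np.uint8)])]))
```

```text
[ 0.62001273 -0.08794217  0.28621824] [-5.27093463 -1.24887894  5.57513859] 17.2
```

View pics/both5.png

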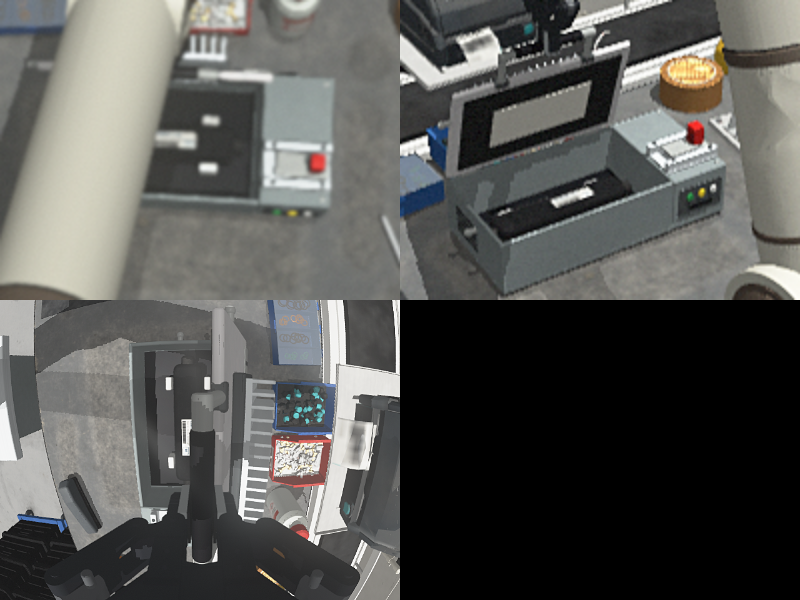

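Top: latch grip still at the open end. Scene: lid nearly upright, inside facing the front, with the bar ends at the top edge. Wrist: bar still between the fingers. I now measure the lid angle from scene views, shut versus now.

Run:
```python
import cv2,numpy as np
a=cv2.imread("pics/scene0.png")[225:300,240:370];b=cv2.imread("pics/s5.png")[155:255,230:360]
f=lambda i:cv2.resize(i,None,fx=5,fy=5,interpolation=cv2.INTER_CUBIC)
A=f(a)[:,:];B=f(b)[:225]
cv2.imwrite("pics/c6.png",np.vstack([A,B]));print(A.shape,B.shape)
```

```text
(375, 650, 3) (225, 650, 3)
```

View pics/c6.png

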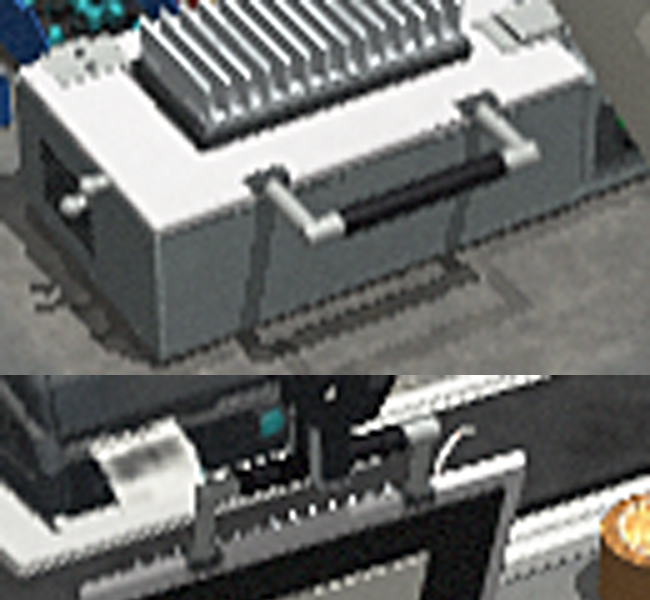

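Run:
```python
from h import *
yaw=np.radians(-2.0);bx=np.array([np.cos(yaw),np.sin(yaw),0]);by=np.array([-np.sin(yaw),np.cos(yaw),0])
p=eyes.camera_params("scene");e=np.array(p["eye"])
print(proj("scene",[[.467,-.083,.096]]))
for n,a,b in(("L",(322,228),(207,108)),("R",(525,148),(425,55))):
    qa=((a[0]+.5)/5-.5+240,(a[1]+.5)/5-.5+225);qb=((b[0]+.5)/5-.5+230,(b[1]+.5)/5-.5+155)
    P=ray("scene",qa,.096);d=ray("scene",qb,0)-e;t=((P-e)@by)/(d@by);Q=e+t*d
    v=Q-P;ang=2*np.arctan2(v[2]+0.002,v@bx)  # chord direction = 90deg - a/2
    al=np.pi-2*np.arctan2(v[2],v@bx);print(n,P.round(4),Q.round(4),"dx",v@bx,"dz",v[2],"angle?",2*np.arctan2(v@bx,v[2]),"r",np.hypot(v@bx,v[2])/2/np.sin(np.arctan2(v@bx,v[2])))
# hinge line predicted by box: tcp relative
s=read_state();H=np.array([.4675,-.083,0])+.21*bx
print((np.array(s["tcp_pos"])-H)@bx)
```

```text
[[324.07507028 263.24105989]]
L [ 0.471  -0.0235  0.096 ] [ 0.636  -0.0293  0.2925] dx 0.16510387882004315 dz 0.19646809310504965 angle? 1.397741427645044 r 0.19944716889886555
R [ 0.4697 -0.1505  0.096 ] [ 0.6254 -0.1559  0.2901] dx 0.15570745604554956 dz 0.1940600145042879 angle? 1.3523657931895077 r 0.19878335524110094
-0.05742134266762449
```

View pics/w5.png

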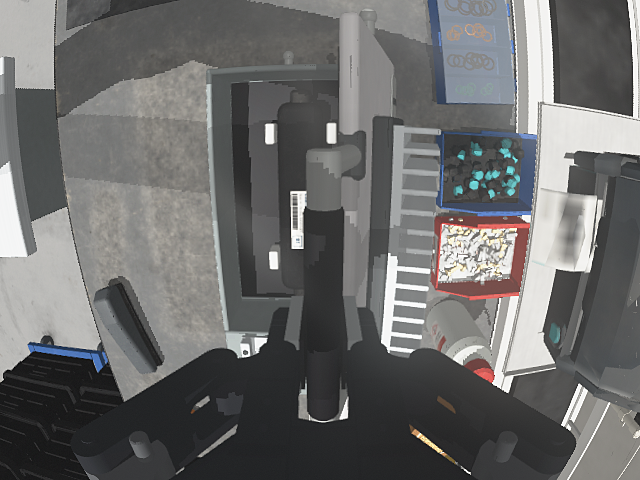

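Run:
```python
from h import *
s=read_state();print(s["time_s"],s["tcp_pos"])
bx=np.array([np.cos(.035),-np.sin(.035),0])
for q in((208,72),(216,200),(227,330)):
    P=wray(q,.09,s);print("front edge",P.round(4),"hinge ahead of tcp",(P+.165*bx-s["tcp_pos"])@bx)
for v in(208,415,418):
    # bar in tool frame: depth vs lateral
    p=wray((325,v),s["tcp_pos"][2]+.0187,s);print(v,(R.from_quat(s["ee_rot"]).inv().apply(p-s["tcp_pos"])).round(4))
s4=dict(s);s4["tcp_pos"]=np.array([.46615,-.086,.24162]);s4["ee_rot"]=[.718612,.695411,-.0002233,.0000778]
for q in((379,55),(363,410)):
    P=wray(q,.09,s4);print("front edge w4",P.round(4))
for z in(.092,.096,.1):print([wray(q,z,s4).round(4) for q in((325,159),(324.5,280))])
```

```text
17.35 [ 0.61999877 -0.08795099  0.28619415]
front edge [0.5203 0.0478 0.09  ] hinge ahead of tcp 0.060587707655955086
front edge [ 0.5197 -0.0743  0.09  ] hinge ahead of tcp 0.06428075013706586
front edge [ 0.5128 -0.2177  0.09  ] hinge ahead of tcp 0.062356752088501805
208 [ 0.0516  0.0014 -0.0187]
415 [-0.0441  0.0017 -0.0187]
418 [-0.0462  0.0017 -0.0187]
front edge w4 [0.5152 0.0489 0.09  ]
front edge w4 [ 0.5034 -0.2949  0.09  ]
[array([ 0.4704, -0.0339,  0.092 ]), array([ 0.4667, -0.137 ,  0.092 ])]
[array([ 0.4704, -0.0335,  0.096 ]), array([ 0.4668, -0.1352,  0.096 ])]
[array([ 0.4704, -0.0331,  0.1   ]), array([ 0.4668, -0.1334,  0.1   ])]
```

Several estimates (bar x, box front edge, scene elbows) agree that the lid angle is about 1.30, so about 0.07 rad remains.

Call:
{"op": "carry_out", "data": {
  "steps": [
    [[0, 0.2, -0.12], 0],
    [[0, 0.4, -0.15], 0],
    [[0, 0.4, -0.1], 0],
    [[0, 0.3, -0.06], 0],
    [[0, 0.15, -0.03], 0],
    [[0, 0, 0], 0],
    [[0, 0, 0], 0],
    [[0, 0, 0], 0],
    [[0, 0, 0], 0]
  ]
}}

```text
time_s: 18.48
tcp_pos: [0.6347, -0.0884, 0.2897]
ee_rot: [0.718, 0.696, 0.001, 0.001]
force: [-0.9, -1.6, 4.8]
grip_width: 0.153
```

Run:
```python
from h import *
s=read_state();print(s["tcp_pos"],s["force"],s["ft_torque"],s["time_s"])
w=eyes.get_image("wrist");t=eyes.get_image("top");c=eyes.get_image("scene")
cv2.imwrite("pics/w7.png",w)
cv2.imwrite("pics/b7.png",np.hstack([cv2.resize(w,(400,300)),cv2.resize(c[150:300,220:420],(400,300))]))
m=redmask(t);m[:,:360]=0;m[:,420:]=0;m[:200]=0;m[270:]=0
v,u=np.nonzero(m);print("red",len(u),ray("top",(u.mean(),v.mean()),.13))
bx=np.array([np.cos(.035),-np.sin(.035),0]);H=np.array([.4675,-.083,0])+.21*bx
d=(H-s["tcp_pos"])@bx;print("front",d,"acos",np.arccos(d/.21),"atan",np.arctan2(s["tcp_pos"][2]+.0187-.0026-.094,d))
```

```text
[ 0.63471066 -0.08839779  0.28971373] [-0.93213524 -1.64567266  4.78492754] [-0.41426889  0.4124368  -0.03497154] 18.475
red 49 [ 0.55277936 -0.28536595  0.13      ]
front 0.04270286544948761 acos 1.3660212120999797 atan 1.3718572569894596
```

View pics/b7.png

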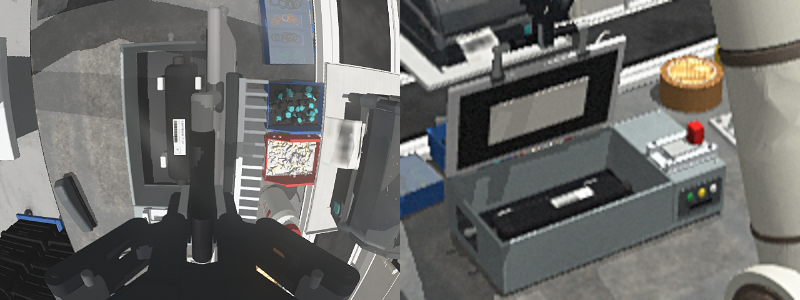

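```bash
python3 -c "
from rig import *
s=read_state();print(s['tcp_pos'],s['force'],abs(s['qvel']).max());print(ctrl.close_job())"
```

```text
[ 0.63473072 -0.088402    0.28971735] [-1.53683865 -1.82987928  4.59780028] 0.002829805539100184
the job is handed in; nothing more can be done
None
```

I slid the latch fully back, then gripped the bar and swung the lid up to its balance point. I handed the job in at about 18.6 s, with the arm still holding the bar.

- **Latch:** it moved about 40 mm, and then the pull force rose to 9.5 N with no further movement, so it is at its end stop. The top camera still showed the grip at the open end after the lift.
- **Lid angle:** the bar's position put it at 1.366 to 1.372 (target 1.37).
- **Disagreement:** a circle fit to the gripper's path gave 1.33. Rougher checks made about 0.07 rad lower (box front edge and scene camera), carried forward, suggest about 1.35 and 1.39 or more. Single scene-camera readings came out higher still, but that view is only good to about 5 mm. I would call the true angle uncertain by about 0.03.
- **Bar radius:** the measured path radius was about 6 to 9 mm larger than the nominal 210 mm. Some of that may be the bar shifting between the pads; I did not find the exact cause.
- **Holding:** at hand-in the arm was still, with the bar between the fingers and a force of about 5 N. I kept clear of the other things on the bench and saw none of them disturbed.

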